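# Stow a flanged bushing in the parts chest, on its folding lid stay

## Robot

A 6-joint arm with a two-finger parallel gripper is mounted at the origin on the work surface. World frame = base frame: x ahead of the robot, y to its left, z up, the work surface at z = 0. Lengths are in mm, angles in rad, forces in N, time in s.
With the tool pointing down it reaches from about 275 to 725 mm from the base axis. Payload 15.9 kg.
Tool frame: the origin (TCP) lies on the centre line of the jaws, within the pads' length; the fingertips stand 25 mm ahead of it and the grasp point (between the pads) lies 6 mm ahead of it (r.tip_reach is the distance from the TCP to the fingertips, in mm); z points along the fingers, y is the line along which they close (so a half turn about z gives the same grasp; the last joint's range is limited). The gripper opens to 85 mm and grips with 20 to 120 N. Pads are 22 mm wide; open, the fingers measure 114 mm over their backs; the gripper's body (76 mm by 85 mm) begins 54 mm behind the grasp point. The pads swing forward as they close: fully open they stand 13 mm farther back than shut.
Start: joints at [1.296, 0.213, -0.034, 1.323, 0, 1.571], TCP at [135.672, 481.226, 256.306] pointing down, gripper open.
Joint ranges: [-2.98, 2.98], [-0.74, 1.72], [-1.14, 1.35], [-2.1, 2.04], [-1.57, 1.44], [-3.14, 3.14]. Speed limits (rad/s): [1.89, 1.89, 2.39, 2.57, 3.14, 3.14].

## Interface

Orientations are given as a 3x3 rotation matrix whose columns are the frame's x, y, z axes.
In Python, from station import telemetry, get_image, order, r gives the robot as it stands. The module is installed in compiled form; this text tells all that it offers.
- The arm moves only by the tool servo_tool, never from a script. Its argument "moves" is one flat list of numbers, 5 for each row, row after row: the shift along the tool's x, y, z scaled (see below), then the turn about the tool's z scaled (see below), then the opening, from -1 (shut) to 1 (fully open), so that 0 is half open. A call has 1 to 5 rows; each row shifts and turns the commanded pose from where the row before left it, along the tool's axes as they then stand; what a row does not reach is not made up. The controller multiplies each number of a shift by 60 cm and each number of a turn by 0.15 rad. A row lasts 1/10 s, in which the tool goes at most 50 mm and 8.59 degrees, less where a joint would pass 70% of its speed; a pose out of reach is approached as far as the arm can. A call with a number of a shift or a turn outside -1 to 1 is refused whole. A call with a gripper value outside its range is refused whole. The fingers move at their own pace and stop on an object; "force" is the grip in N (left out, the last holds). Time passes only in rows, so rows that do not move let the fingers close. It gives the time, the measured TCP pose, the force, the opening and the grip force at its end, in the units of the state.
- telemetry.get_state(): the state, without advancing time (a new reading comes with each control period).
- get_image(name): name is "scene" or "top"; returns a dict with "pixels" (400x640x3 uint8, red, green, blue), "z_map" (400x640 float32, mm along the optical axis (not along the pixel's ray), 0 where there is no reading), "intrinsics" (3x3 intrinsics, pixels), "view" (4x4, takes a point from world to camera coordinates). Camera axes: x right, y down, z forward; pixel columns grow to the right and rows downward; lengths in mm; the calibration is good to about 2 mm. A picture is of the moment at which its call begins.
- order.sign_off(): hands the job in; it is judged then, once.
The state is a dict: "t": time; "q": joint angles; "dq": joint speeds; "joint_torque": joint torques, N m; "eef_pos": TCP position; "tcp_rot": TCP orientation; "force": force on the tool from outside, world axes, zero at the start; "wrist_torque": the same for the moment, N m; "gripper_width": finger opening in mm; "gripper_force": force on a finger pad.
Only numpy, scipy, OpenCV 4.12 (cv2) and the standard library are available. Lean on these libraries where they do the work, as an engineer would, in place of code of your own. Each camera call takes 0.05 s, during which the arm holds its last target. There are 200 camera calls.

## Task

Raise the lid of the parts chest and pull its folding stay past straight so that it locks the lid open, then stand the flanged bushing from the bench, upright and flange down, in the chest's bay that already holds its twin. Then break the stay's knee and lower the lid until it is fully shut, guiding it down by hand so that it never slams. Do not drop the bushing from a height, and leave everything else where it is.

Things in the scene. Friction and masses are not known exactly. Their poses are not given: they have to be found in the camera images.
- chest: Grey sheet-metal chest, fixed. 190 (x) by 280 (y) by 85 high without lid, walls 5, floor 6 thick. Origin: centre of its underside; z up, x from its front (handle) to its back (hinge), y towards the side with the stay (robot's left). A divider along x at y = 0, its top 66 above the underside, makes two bays, each 180 (x) by 132 (y), centred at y = +69 and -69
- lid_hinge (a point): Middle of the lid's hinge axis, which runs along chest y: chest frame (95, 0, 85). The lid is a plate 190 by 280 by 8 that weighs 0.4 kg
- lid (a joint): Angle of the lid (rad): 0 shut, grows as its front edge rises; 1.35 with the stay straight (the highest it goes), about 1.33 with the stay locked. The hinge is stiff: above about 1.05 rad the lid stays where it is left, below that it falls shut unless held
- lid_handle (a point): Middle of the lid's handle: a round steel bar of diameter 10, 110 long along chest y, 45 clear of the lid's front edge on two arms at its ends. With the lid shut it lies in chest frame at (-140, 0, 89); it goes round the hinge axis at radius 235. It can be gripped from above and turns between the pads as the lid swings
- stay_foot (a point): Point on the axis (along chest y) of the stay's lower pivot, chest frame (-30, 192, 35). The stay is two flat steel links, each 100 long, on the chest's +y side at chest y = 146: the lower runs from this axis to the knee, the upper from the knee to the lid's edge. With the lid shut they are folded together
- stay_grip (a point): Middle of the black round grip on the knee: diameter 14, from chest y = 156 to 212 along chest y, this point at y = 192. It circles the axis of point stay_foot at radius 100. Chest frame (x, z): (67, 62) lid shut, (21, 121) stay straight, (10, 127) locked at the stop
- knee (a joint): Knee of the stay (rad): 0 folded, lid shut; 2.60 straight; 2.85 at the stop past straight. Locked from 2.68 up: the lid's weight cannot fold it. Lock: lid raised to about 1.28 rad, pull the stay's grip forward and up (to the handle side) past straight to the stop. Break: push it back and down (to the hinge side) past straight. A few newtons either way
- bushing: The steel flanged bushing standing on the bench to be stowed (0.3 kg or so): flange of diameter 56 and 8 thick at the bottom, above it a barrel of diameter 40, 60 high in all. Origin: centre of its underside, z up along the barrel
- stored: Its twin, already standing in the back part of one of the two bays (about 45 behind the bay's middle), either side. Same shape and origin
- carton: Bystander: small cardboard carton 60 by 60 by 50 in the back part of the other bay. Origin under its centre
- plain: Bystander: plain steel bushing without flange, diameter 40, 60 high, on the bench. Origin: centre of its underside
- tape: Bystander: roll of brown tape lying flat, diameter 90, 24 high. Origin: centre of its underside
- wrench: Bystander: steel wrench 200 long, lying along its x. Origin under its middle
- spray: Bystander: steel spray can, diameter 60, 170 high. Origin: centre of its underside
- parcel: Bystander: blue parts box 100 by 140 by 60. Origin: centre of its underside
- pulley: Bystander: aluminium belt pulley lying flat, diameter 80, 35 high. Origin: centre of its underside
Mind the look-alikes: they are no part of the job. What is shaped like the bushing but purple is not meant.

How it is judged:
By the outcome, as a careful person would: the job done as asked, in the order asked, and still so for the second after the job is handed in, with the robot touching nothing.
It also fails if it takes over 72 s, if anything falls off the work surface, if the arm or the gripper's body presses on something with over 40 N, if the wrist force passes 120 N, or if a joint passes its speed limit or range.

## Working session

There is one attempt and no reset: what is moved stays moved. The work goes in short steps, Python scripts to look and compute and a tool call to move; the robot and the scene stay as the last step left them, time stands still between calls to the robot, and variables do not carry over. Pictures are saved under pics/ and viewed, at most 10 in all, crops included, and the job is handed in when it is done.

Besides the shell and the picture viewer there is one more tool, called after ">>>" as name(argument=value, ...), one argument or row to a line, values as JSON. servo_tool: Moves the arm, as the interface text tells. Its arguments: {"type":"object","properties":{"moves":{"type":"array"},"force":{"type":"number"}},"required":["moves"]}

```bash
mkdir -p pics; ls; cat > h.py <<'E'
import numpy as np, cv2
from station import telemetry, get_image, order, r
def shot(name,fn=None):
    d=get_image(name)
    if fn: cv2.imwrite('pics/'+fn,cv2.cvtColor(np.asarray(d["pixels"]),cv2.COLOR_RGB2BGR))
    return d
def cloud(d):
    z=np.asarray(d["z_map"],float);K=np.asarray(d["intrinsics"]);V=np.asarray(d["view"])
    v,u=np.mgrid[:z.shape[0],:z.shape[1]]
    c=np.stack([(u-K[0,2])/K[0,0]*z,(v-K[1,2])/K[1,1]*z,z],-1)
    p=(c-V[:3,3])@V[:3,:3]
    p[z<=0]=np.nan
    return p
E
python3 - <<'E'
from h import *
for n in("scene","top"):
    d=shot(n,n+'0.png'); np.savez('/tmp/'+n+'0.npz',**{k:np.asarray(d[k]) for k in d})
    print(n,np.round(d["intrinsics"],1).tolist(),np.round(d["view"],3).tolist())
s=telemetry.get_state();print(s["t"],s["eef_pos"],np.round(s["tcp_rot"],3).tolist(),s["gripper_width"],r.tip_reach)
E
```

```text
pics
scene [[362.1, 0.0, 323.3], [0.0, 362.1, 198.7], [0.0, 0.0, 1.0]] [[0.321, 0.947, -0.008, -112.766], [0.64, -0.223, -0.735, -287.626], [-0.698, 0.23, -0.678, 1535.488], [0.0, 0.0, 0.0, 1.0]]
top [[399.7, 0.0, 320.3], [0.0, 399.7, 196.5], [0.0, 0.0, 1.0]] [[0.021, -1.0, -0.016, -40.659], [-0.996, -0.02, -0.082, 509.521], [0.082, 0.018, -0.996, 1249.259], [0.0, 0.0, 0.0, 1.0]]
0.1 [135.60651951 480.97878112 255.890899  ] [[-0.962, 0.271, -0.0], [0.271, 0.962, -0.001], [-0.0, -0.001, -1.0]] 85.25466412852681 25.0
```

View pics/scene0.png

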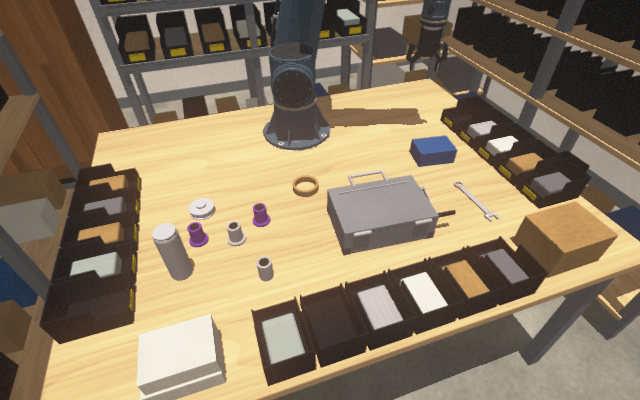

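View pics/top0.png

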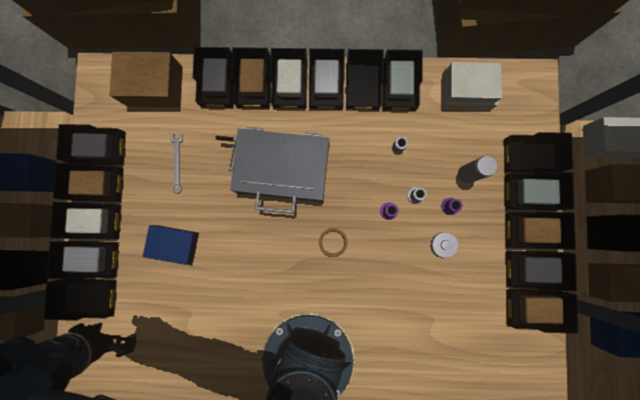

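The scene view shows the closed chest with its handle toward the robot (370,180) and the stay grip at (447,212). The grey flanged bushing is at (235,233), the plain one at (265,268), and two purple look-alikes are nearby. In the top view the lid's corners are at (237,128), (329,137), (323,204) and (232,195), and the bushing is at (417,194).

```bash
cat > m0.py <<'E'
from h import *
D={n:dict(np.load(f'/tmp/{n}0.npz')) for n in('top','scene')}
P={n:cloud(D[n]) for n in D}
for n in D:
    p=P[n]; ok=(p[...,2]>88)&(p[...,2]<98)&(p[...,0]>350)&(p[...,0]<720)&(p[...,1]>-100)&(p[...,1]<350)
    m=cv2.morphologyEx(ok.astype(np.uint8),cv2.MORPH_OPEN,np.ones((7,7)))
    q=p[m>0]; print(n,len(q),'z',np.median(q[:,2]))
    (c,s,a)=cv2.minAreaRect(q[:,:2].astype(np.float32)); print('lid rect',c,s,a)
    g=(p[...,2]>50)&(p[...,2]<80)&(p[...,0]>400)&(p[...,0]<720)&(p[...,1]>190)&(p[...,1]<330)
    print('side/grip y',np.nanmean(p[g],0) if g.any() else None)
    h=(p[...,2]>78)&(p[...,2]<100)&(p[...,0]>330)&(p[...,0]<470)&(p[...,1]>-20)&(p[...,1]<200)
    h&=(m==0); q=p[h]; q=q[q[:,0]<np.percentile(q[:,0],40)]; print('handle',q.mean(0),q.min(0),q.max(0))
def blob(n,x0,x1,y0,y1):
    p=P[n][y0:y1,x0:x1].reshape(-1,3)
    for lo,hi in((3,14),(50,66)):
        q=p[(p[:,2]>lo)&(p[:,2]<hi)]
        if len(q)>4:
            c,R=cv2.minEnclosingCircle(q[:,:2].astype(np.float32)); print(n,lo,len(q),'c',c,'r',R,'mean',q.mean(0))
blob('top',404,430,182,206); blob('scene',224,248,218,248)
E
python3 m0.py
```

```text
top 2632 z 93.9921488340438
lid rect (604.4935302734375, 95.11199951171875) (276.44256591796875, 196.01077270507812) 87.53556823730469
side/grip y [659.13385579 255.7068596   68.72210829]
handle [458.29701927  84.62259671  93.93012499] [453.28446545  46.18171303  86.29576163] [461.20438227 139.35963107  99.30323453]
scene 4202 z 93.34860612827097
lid rect (604.6119995117188, 95.65135192871094) (282.7724304199219, 202.50379943847656) 85.91795349121094
side/grip y [694.61187452 245.08143674  65.26924172]
handle [461.37810095  78.34816079  92.44585239] [455.73325159  48.22060669  84.90220693] [463.93828986 133.9153569   96.68443001]
top 3 151 c (526.6576538085938, -337.680908203125) r 51.43695831298828 mean [ 525.00825666 -332.1864888     6.93883027]
top 50 132 c (523.0801391601562, -335.6004638671875) r 20.055715560913086 mean [ 522.37762979 -335.02719365   60.60472663]
scene 3 127 c (495.84234619140625, -332.2156982421875) r 68.19005584716797 mean [ 528.8551724  -334.6448749     7.61185375]
scene 50 140 c (524.1926879882812, -334.266845703125) r 20.685440063476562 mean [ 527.82921684 -333.53119626   59.89473402]
```

```bash
cat >> m0.py <<'E'
print('---')
for n in D:
    p=P[n]; ok=(p[...,2]>88)&(p[...,2]<98)&(p[...,0]>350)&(p[...,0]<720)&(p[...,1]>-100)&(p[...,1]<350)
    m=cv2.morphologyEx(ok.astype(np.uint8),cv2.MORPH_OPEN,np.ones((7,7))); q=p[m>0]
    for ax in(0,1):
        o=1-ax; c=np.array([604.5,95.3]); half=(120 if ax==0 else 80)
        for f in(np.min,np.max):
            b=np.arange(-half,half,8)+c[o]; pts=[(t+4,f(s[:,ax])) for t in b for s in[q[(q[:,o]>=t)&(q[:,o]<t+8)]] if len(s)>2]
            pts=np.array(pts); k=cv2.fitLine(pts.astype(np.float32),cv2.DIST_HUBER,0,.01,.01).ravel()
            sl=k[1]/k[0]; print(n,'xy'[ax],f.__name__,'deg',np.degrees(np.arctan(sl)),'at centre',k[3]+sl*(c[o]-k[2]))
    h=(p[...,2]>85)&(p[...,2]<100)&(p[...,0]>440)&(p[...,0]<478)&(p[...,1]>20)&(p[...,1]<180)&(m==0)
    q=p[h]; k=cv2.fitLine(q[:,:2].astype(np.float32),cv2.DIST_HUBER,0,.01,.01).ravel()
    print('handle',len(q),np.degrees(np.arctan2(k[1],k[0])),k[2:],q[:,1].min(),q[:,1].max(),np.median(q[:,2]))
E
python3 m0.py | sed -n '/---/,$p'
```

```text
---
top x min deg 7.360225 at centre 544.0227915474195
top x max deg 2.6470408 at centre 692.9788440865667
top y min deg -25.397734 at centre -17.568686637294377
top y max deg 5.8920236 at centre 222.81187299657904
handle 153 85.82367 [463.20578 104.27775] 46.18171302674458 163.96937494509874 94.13897201983823
scene x min deg 4.8646493 at centre 507.7152258024129
scene x max deg 3.592932 at centre 699.765136593189
scene y min deg -4.6972485 at centre -44.67306796477578
scene y max deg -4.902795 at centre 235.55508176613785
handle 113 86.084 [465.4253  105.44581] 46.99744448958541 165.21349983769915 93.26541648064611
```

>>> servo_tool(
  moves=[0,0,0,1,1,0,0,0,1,1,0,0,0,1,1,0,0,0,1,1,0,0,0,1,1],
  force=40,
)

```text
t: 0.6
eef_pos: [135.6, 481.1, 256.0]
tcp_rot: [[-0.514, 0.858, -0.0], [0.858, 0.514, -0.001], [-0.0, -0.0, -1.0]]
force: [0.6, 0.8, 0.2]
gripper_width: 85.5
gripper_force: 0.0
```

>>> servo_tool(
  moves=[0,0,0,1,1,0,0,0,1,1,0,0,0,1,1,0,0,0,1,1,0,0,0,0.13,1],
)

```text
t: 1.1
eef_pos: [135.6, 481.1, 256.0]
tcp_rot: [[0.077, 0.997, -0.0], [0.997, -0.077, -0.001], [-0.001, -0.0, -1.0]]
force: [-0.2, -0.6, -0.0]
gripper_width: 85.5
gripper_force: 0.0
```

```bash
cat >> h.py <<'E'
YAW=-0.0733; C=np.array([604.2,95.4]); ex=np.array([np.cos(YAW),np.sin(YAW)]); ey=np.array([-ex[1],ex[0]])
def toch(p): p=np.asarray(p,float); d=p[...,:2]-C; return np.stack([d@ex,d@ey,p[...,2]],-1)
def toworld(p): p=np.asarray(p,float); return np.append(C+p[0]*ex+p[1]*ey,p[2])
def st(target=None):
    s=telemetry.get_state(); R=np.asarray(s["tcp_rot"]); p=np.asarray(s["eef_pos"])
    print('t',round(s["t"],2),'chest',np.round(toch(p),1),'yangle err',round(np.arctan2(R[1,1],R[0,1])-YAW,4),'w',round(s["gripper_width"],1),'F',np.round(s["force"],1),'gf',round(float(np.max(s["gripper_force"])),1),'q',np.round(s["q"],2))
    if target is not None: print('units to',target,np.round(R.T@(toworld(target)-p)/600,4))
E
python3 -c "
from h import *
st((-140,0,150))"
```

```text
t 1.1 chest [-495.6  350.3  256. ] yangle err -0.0035 w 85.5 F [-0.2 -0.6 -0. ] gf 0.0 q [ 1.3   0.21 -0.03  1.32 -0.    2.94]
units to (-140, 0, 150) [-0.5817  0.5946  0.177 ]
```

>>> servo_tool(
  moves=[-0.0485,0.0495,0.0147,0,-0.3,-0.0485,0.0495,0.0147,0,-0.3,-0.0485,0.0495,0.0147,0,-0.3,-0.0485,0.0495,0.0147,0,-0.3,-0.0485,0.0495,0.0147,0,-0.3],
)

```text
t: 1.6
eef_pos: [273.8, 323.8, 211.8]
tcp_rot: [[0.069, 0.998, 0.0], [0.998, -0.069, 0.0], [0.0, 0.0, -1.0]]
force: [0.5, 0.7, 0.8]
gripper_width: 29.6
gripper_force: 0.0
```

>>> servo_tool(
  moves=[-0.0485,0.0495,0.0147,0,-0.3,-0.0485,0.0495,0.0147,0,-0.3,-0.0485,0.0495,0.0147,0,-0.3,-0.0485,0.0495,0.0147,0,-0.3,-0.0485,0.0495,0.0147,0,-0.3],
)

```text
t: 2.1
eef_pos: [411.3, 167.6, 167.8]
tcp_rot: [[0.069, 0.998, 0.0], [0.998, -0.069, 0.0], [0.0, 0.0, -1.0]]
force: [0.6, 0.9, -0.3]
gripper_width: 29.7
gripper_force: 0.0
```

>>> servo_tool(
  moves=[-0.0485,0.0495,0.0147,0,-0.3,-0.0485,0.0495,0.0147,0,-0.3,0,0,0,0,-0.3],
)

```text
t: 2.4
eef_pos: [467.3, 103.5, 149.2]
tcp_rot: [[0.073, 0.997, -0.001], [0.997, -0.073, -0.001], [-0.001, -0.001, -1.0]]
force: [-1.3, 0.6, 0.7]
gripper_width: 29.8
gripper_force: 0.0
```

```bash
python3 -c "
from h import *
st((-140,0,95))
for n in('scene','top'):
  d=shot(n); np.savez('/tmp/'+n+'1.npz',**{k:np.asarray(d[k]) for k in d})
a=cv2.cvtColor(np.asarray(d['pixels']),cv2.COLOR_RGB2BGR)
s=cv2.cvtColor(np.load('/tmp/scene1.npz')['pixels'],cv2.COLOR_RGB2BGR)
f=lambda i:cv2.resize(i,None,fx=3,fy=3)
cv2.imwrite('pics/c1.png',np.hstack([f(a[120:260,210:340]),f(s[130:270,310:440])]))
"
```

```text
t 2.4 chest [-137.2   -1.9  149.2] yangle err -0.0001 w 29.8 F [-1.3  0.6  0.7] gf 0.0 q [ 0.22  0.22 -0.3   1.05 -0.    1.86]
units to (-140, 0, 95) [ 0.0033 -0.0046  0.0903]
```

View pics/c1.png

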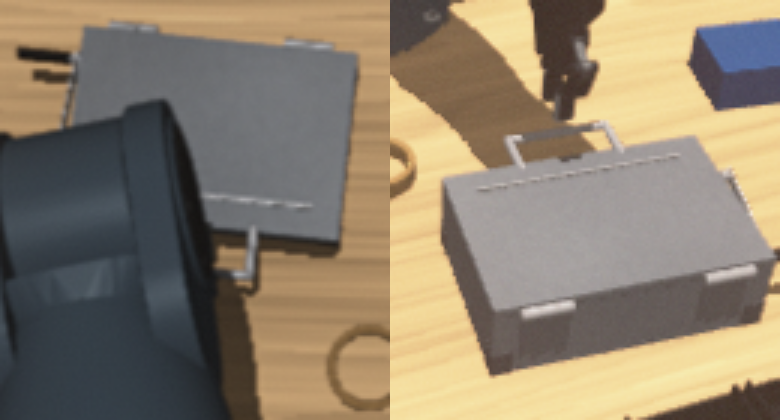

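The crops show the fingers just above the middle of the handle (565,110 on the right), lined up with the bar. I'll descend and grip.

>>> servo_tool(
  moves=[0,-0.002,0.045,0,-0.3,0,0,0.045,0,-0.3,0,0,0,0,-0.3,0,0,0,0,-0.3],
)

```text
t: 2.9
eef_pos: [463.8, 107.6, 97.2]
tcp_rot: [[0.071, 0.997, -0.0], [0.997, -0.071, 0.0], [-0.0, -0.0, -1.0]]
force: [0.8, -0.9, 0.6]
gripper_width: 30.3
gripper_force: 0.0
```

>>> servo_tool(
  moves=[0,0,0,0,-1,0,0,0,0,-1,0,0,0,0,-1,0,0,0,0,-1],
)

```text
t: 3.3
eef_pos: [463.8, 107.5, 97.8]
tcp_rot: [[0.073, 0.997, -0.0], [0.997, -0.073, 0.001], [0.001, -0.0, -1.0]]
force: [-10.5, 3.0, 13.4]
gripper_width: 8.6
gripper_force: 39.1
```

```bash
python3 -c "
from h import *
st((-140,0,95))"
```

```text
t 3.3 chest [-140.9    1.8   97.8] yangle err 0.0006 w 8.6 F [-10.5   3.   13.4] gf 39.1 q [ 0.23  0.26 -0.39  0.92  0.    1.87]
units to (-140, 0, 95) [-0.003   0.0015  0.0047]
```

```bash
python3 -c "
import numpy as np
def arc(ths):
  ths=np.array(ths); P=np.stack([-235*np.cos(ths)+4*np.sin(ths),235*np.sin(ths)+4*np.cos(ths)],1)
  d=np.diff(P,axis=0)/600
  for a,b,(y,z) in zip(ths,ths[1:],d): print(round(a,2),round(b,3),'%.4f %.4f'%(y,-z))
arc(np.linspace(0,1.29,16))
"
```

```text
0.0 0.086 0.0020 -0.0336
0.09 0.172 0.0049 -0.0333
0.17 0.258 0.0077 -0.0328
0.26 0.344 0.0105 -0.0320
0.34 0.43 0.0132 -0.0310
0.43 0.516 0.0159 -0.0297
0.52 0.602 0.0183 -0.0282
0.6 0.688 0.0207 -0.0266
0.69 0.774 0.0229 -0.0247
0.77 0.86 0.0249 -0.0226
0.86 0.946 0.0268 -0.0204
0.95 1.032 0.0284 -0.0180
1.03 1.118 0.0299 -0.0155
1.12 1.204 0.0311 -0.0129
1.2 1.29 0.0321 -0.0102
```

>>> servo_tool(
  moves=[0,0.002,-0.0336,0,-1,0,0.0049,-0.0333,0,-1,0,0.0077,-0.0328,0,-1],
)

```text
t: 3.6
eef_pos: [472.1, 106.8, 157.7]
tcp_rot: [[0.073, 0.997, -0.001], [0.997, -0.073, 0.001], [0.001, -0.001, -1.0]]
force: [-0.2, 3.6, -3.5]
gripper_width: 8.4
gripper_force: 39.2
```

```bash
python3 -c "
from h import *
st()"
```

```text
t 3.6 chest [-132.6    1.7  157.7] yangle err 0.0007 w 8.4 F [-0.2  3.6 -3.5] gf 39.2 q [ 0.22  0.22 -0.28  1.07  0.    1.87]
```

>>> servo_tool(
  moves=[0,0.0105,-0.032,0,-1,0,0.0132,-0.031,0,-1,0,0.0159,-0.0297,0,-1,0,0.0183,-0.0282,0,-1,0,0.0207,-0.0266,0,-1],
)

```text
t: 4.1
eef_pos: [517.6, 103.0, 246.6]
tcp_rot: [[0.072, 0.997, -0.004], [0.997, -0.072, 0.001], [0.0, -0.004, -1.0]]
force: [-20.6, 1.9, 12.2]
gripper_width: 8.5
gripper_force: 40.0
```

>>> servo_tool(
  moves=[0,0.0229,-0.0247,0,-1,0,0.0249,-0.0226,0,-1,0,0.0268,-0.0204,0,-1,0,0.0284,-0.018,0,-1],
)

```text
t: 4.5
eef_pos: [580.5, 97.9, 299.7]
tcp_rot: [[0.073, 0.997, 0.001], [0.997, -0.073, -0.0], [-0.0, 0.001, -1.0]]
force: [-14.9, -5.2, 20.4]
gripper_width: 8.0
gripper_force: 41.7
```

>>> servo_tool(
  moves=[0,0.0299,-0.0155,0,-1,0,0.0311,-0.0129,0,-1,0,0.0321,-0.0102,0,-1,0,0,0,0,-1,0,0,0,0,-1],
)

```text
t: 5.0
eef_pos: [637.9, 93.1, 322.1]
tcp_rot: [[0.074, 0.997, 0.004], [0.997, -0.074, -0.001], [-0.001, 0.004, -1.0]]
force: [-4.0, -8.4, 14.3]
gripper_width: 8.5
gripper_force: 42.7
```

```bash
python3 -c "
from h import *
st()
for n in('scene','top'):
  d=shot(n); np.savez('/tmp/'+n+'2.npz',**{k:np.asarray(d[k]) for k in d})
a=cv2.cvtColor(np.asarray(d['pixels']),cv2.COLOR_RGB2BGR)
s=cv2.cvtColor(np.load('/tmp/scene2.npz')['pixels'],cv2.COLOR_RGB2BGR)
f=lambda i:cv2.resize(i,None,fx=2.4,fy=2.4)
cv2.imwrite('pics/c2.png',np.hstack([f(a[80:280,190:350]),f(s[80:280,300:460])]))
"
```

```text
t 5.0 chest [3.380e+01 2.000e-01 3.221e+02] yangle err -0.0008 w 8.5 F [-4.  -8.4 14.3] gf 42.7 q [ 0.15  0.56  0.63  1.64 -0.    1.79]
```

View pics/c2.png

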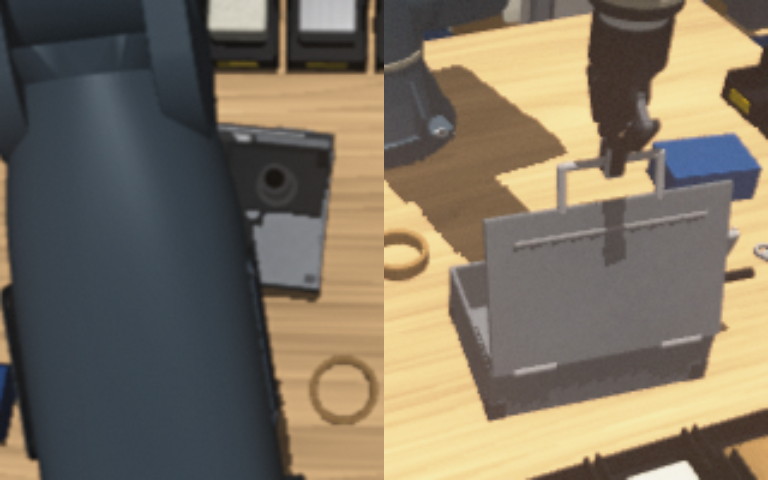

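The crops show the lid standing up on a secure grip. The twin is in the right (-y) bay at (275,178) in the left crop. I'll release and move over to the stay.

>>> servo_tool(
  moves=[0,0,0,0,-0.3,0,0,0,0,-0.3,0,0,0,0,-0.3,0,0,-0.04,0,-0.3,0,0,-0.06,0,-0.3],
)

```text
t: 5.6
eef_pos: [636.8, 94.2, 376.0]
tcp_rot: [[0.073, 0.997, -0.003], [0.997, -0.073, -0.0], [-0.001, -0.003, -1.0]]
force: [1.5, 1.2, 2.0]
gripper_width: 30.1
gripper_force: 0.0
```

>>> servo_tool(
  moves=[0.08,0,0,0,-0.1,0.08,0,0,0,-0.1,0.08,0,0,0,-0.1,0.085,0.008,0,0,-0.1,0,0,0,0,-0.1],
)

```text
t: 6.1
eef_pos: [637.1, 282.0, 361.1]
tcp_rot: [[0.068, 0.998, 0.006], [0.998, -0.068, 0.003], [0.004, 0.005, -1.0]]
force: [0.4, -0.7, -0.1]
gripper_width: 38.6
gripper_force: 0.0
```

```bash
python3 -c "
from h import *
st((38,200,116))
for n in('scene','top'):
  d=shot(n); np.savez('/tmp/'+n+'3.npz',**{k:np.asarray(d[k]) for k in d})
  p=toch(cloud(d)); 
  m=(p[...,1]>165)&(p[...,1]<225)&(p[...,2]>40)&(p[...,2]<150)&(p[...,0]>-60)&(p[...,0]<120)
  q=p[m]; print(n,'grip',len(q), np.round(np.median(q,0),1) if len(q) else '', np.round(q.min(0)) if len(q) else '',np.round(q.max(0)) if len(q) else '')
  m=(abs(p[...,1])<135)&(p[...,2]>110)&(p[...,2]<265)&(p[...,0]>0)&(p[...,0]<110); q=p[m]
  if len(q)>30:
    k=np.polyfit(q[:,2],q[:,0],1); print('lid angle',np.pi/2-np.arctan(-k[0]))
s=cv2.cvtColor(np.load('/tmp/scene3.npz')['pixels'],cv2.COLOR_RGB2BGR)
f=lambda i:cv2.resize(i,None,fx=4,fy=4)
cv2.imwrite('pics/c3.png',f(s[120:260,340:520]))
"
```

```text
t 6.1 chest [ 19.2 188.5 361.1] yangle err 0.0051 w 38.6 F [ 0.4 -0.7 -0.1] gf 0.0 q [0.42 0.88 1.35 2.04 0.   2.06]
units to (38, 200, 116) [0.0174 0.0293 0.4088]
scene grip 60 [ 40.6 191.6 114.9] [ 32. 171. 107.] [ 45. 214. 120.]
lid angle 1.2950286164468736
top grip 69 [ 35.  187.  115.9] [ 29. 165. 111.] [ 43. 209. 122.]
lid angle 1.3020598309278362
```

View pics/c3.png

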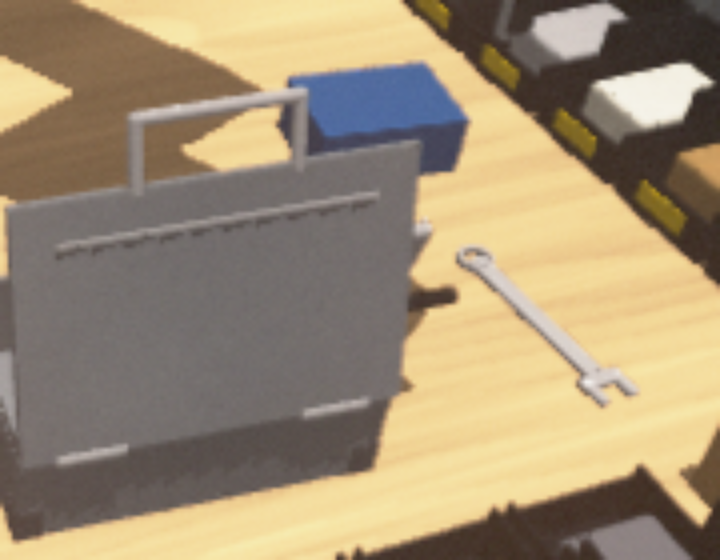

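The crop shows the black grip poking out to the right of the lid at (435,298), with the lid holding at about 1.30 rad. The grip's axis is at about chest (36,190,111).

>>> servo_tool(
  moves=[0,0,0.06,0,-0.1,0,0,0.07,0,-0.1,0.017,0.028,0.07,0,-0.1,0,0,0.06,0,-0.1,0,0,0,0,-0.1],
)

```text
t: 6.7
eef_pos: [660.5, 285.7, 247.0]
tcp_rot: [[0.075, 0.997, 0.001], [0.997, -0.075, 0.0], [0.0, 0.001, -1.0]]
force: [-0.1, -0.9, 0.7]
gripper_width: 38.5
gripper_force: 0.0
```

```bash
python3 -c "
from h import *
st((36,199,118))"
```

```text
t 6.7 chest [ 42.2 193.9 247. ] yangle err -0.0017 w 38.5 F [-0.1 -0.9  0.7] gf 0.0 q [ 0.41  0.74  0.76  1.59 -0.    2.05]
units to (36, 199, 118) [ 0.0084 -0.0107  0.215 ]
```

>>> servo_tool(
  moves=[0.008,-0.01,0,0,-0.1,0,0,0.08,0,-0.1,0,0,0.07,0,-0.1,0,0,0.04,0,-0.1,0,0,0.022,0,-0.1],
)

```text
t: 7.2
eef_pos: [661.7, 295.5, 128.9]
tcp_rot: [[0.074, 0.997, 0.018], [0.997, -0.074, 0.007], [0.009, 0.017, -1.0]]
force: [0.1, 0.4, 0.2]
gripper_width: 38.5
gripper_force: 0.0
```

>>> servo_tool(
  moves=[0,0,0,0,-0.1,0,0,0,0,-0.1],
)

```text
t: 7.4
eef_pos: [661.4, 295.3, 129.7]
tcp_rot: [[0.073, 0.997, 0.018], [0.997, -0.074, 0.007], [0.009, 0.017, -1.0]]
force: [0.2, -0.5, 0.7]
gripper_width: 38.4
gripper_force: 0.0
```

```bash
python3 -c "
from h import *
st((36,199,118))"
```

```text
t 7.4 chest [ 42.4 203.6 129.7] yangle err -0.0004 w 38.4 F [ 0.2 -0.5  0.7] gf 0.0 q [ 0.42  0.72  0.43  1.26 -0.    2.06]
units to (36, 199, 118) [-0.0078 -0.0111  0.0193]
```

>>> servo_tool(
  moves=[-0.012,-0.012,0,0,-0.1,0,0,0,0,-0.1,0,0,0,0,-0.1],
)

```text
t: 7.7
eef_pos: [653.0, 288.3, 128.3]
tcp_rot: [[0.074, 0.997, 0.016], [0.997, -0.074, 0.007], [0.008, 0.015, -1.0]]
force: [0.4, 0.5, 1.0]
gripper_width: 38.7
gripper_force: 0.0
```

```bash
python3 -c "
from h import *
st((36,197,118)); print(telemetry.get_state()['tcp_rot'])"
```

```text
t 7.7 chest [ 34.5 196.  128.3] yangle err -0.0004 w 38.7 F [0.4 0.5 1. ] gf 0.0 q [ 0.42  0.7   0.38  1.24 -0.    2.06]
units to (36, 197, 118) [0.0015 0.0022 0.0172]
[[ 0.07355618  0.99716435  0.01589815]
 [ 0.99726096 -0.0736685   0.00659842]
 [ 0.0077509   0.01536925 -0.99985184]]
```

>>> servo_tool(
  moves=[0.002,0.001,0.016,0,-0.1,0,0,0,0,-0.1,0,0,0,0,-1,0,0,0,0,-1,0,0,0,0,-1],
)

```text
t: 8.2
eef_pos: [654.1, 289.2, 117.6]
tcp_rot: [[0.074, 0.997, 0.016], [0.997, -0.074, 0.006], [0.007, 0.016, -1.0]]
force: [5.9, -0.3, 1.9]
gripper_width: 12.8
gripper_force: 39.5
```

```bash
python3 -c "
from h import *
st((36,197,118))
import numpy as np
t=np.linspace(.84,1.17,9);P=np.stack([100*np.cos(t),100*np.sin(t)],1);print(np.round(np.diff(P,axis=0)/600,4)); print(P[0]+[-30,35])"
```

```text
t 8.2 chest [ 35.5 196.9 117.6] yangle err -0.0007 w 12.8 F [ 5.9 -0.3  1.9] gf 39.5 q [ 0.42  0.7   0.37  1.22 -0.    2.06]
units to (36, 197, 118) [ 0.0002  0.0008 -0.0007]
[[-0.0052  0.0045]
 [-0.0054  0.0043]
 [-0.0056  0.004 ]
 [-0.0057  0.0038]
 [-0.0059  0.0036]
 [-0.006   0.0033]
 [-0.0062  0.0031]
 [-0.0063  0.0028]]
[ 36.74628258 109.464312  ]
```

>>> servo_tool(
  moves=[0,-0.0052,-0.0045,0,-1,0,-0.0054,-0.0043,0,-1,0,-0.0056,-0.004,0,-1,0,-0.0057,-0.0038,0,-1,0,-0.0059,-0.0036,0,-1],
)

```text
t: 8.7
eef_pos: [637.6, 290.5, 130.0]
tcp_rot: [[0.074, 0.997, 0.017], [0.997, -0.074, 0.006], [0.008, 0.017, -1.0]]
force: [7.9, 0.6, 3.0]
gripper_width: 12.5
gripper_force: 38.8
```

>>> servo_tool(
  moves=[0,-0.006,-0.0033,0,-1,0,-0.0062,-0.0031,0,-1,0,-0.0063,-0.0025,0,-1,0,0,0,0,-1,0,0,0,0,-1],
)

```text
t: 9.2
eef_pos: [627.8, 291.3, 135.5]
tcp_rot: [[0.074, 0.997, 0.02], [0.997, -0.074, 0.007], [0.008, 0.019, -1.0]]
force: [16.3, 0.3, 1.9]
gripper_width: 12.5
gripper_force: 41.0
```

```bash
python3 -c "
from h import *
st((10,197,127+8))"
```

```text
t 9.2 chest [  9.2 197.1 135.5] yangle err -0.0011 w 12.5 F [16.3  0.3  1.9] gf 41.0 q [ 0.44  0.64  0.3   1.21 -0.    2.08]
units to (10, 197, 135) [-0.0002  0.0014  0.0009]
```

>>> servo_tool(
  moves=[0,0.002,0,0,-0.3,0,0,0,0,-0.2,0,0,0,0,-0.2,0,0,-0.07,0,-0.2,0,0,-0.08,0,-0.2],
)

```text
t: 9.7
eef_pos: [623.5, 290.0, 223.1]
tcp_rot: [[0.073, 0.997, 0.009], [0.997, -0.073, 0.004], [0.004, 0.009, -1.0]]
force: [0.5, 1.0, -0.4]
gripper_width: 34.7
gripper_force: 0.0
```

>>> servo_tool(
  moves=[0,-0.08,0,0,1,0,-0.08,0,0,1,0,-0.08,0,0,1,0,-0.08,0,0,1,-0.06,-0.04,0,0,1],
)

```text
t: 10.2
eef_pos: [404.9, 272.2, 220.6]
tcp_rot: [[0.069, 0.998, 0.013], [0.998, -0.069, 0.006], [0.007, 0.012, -1.0]]
force: [1.3, -2.1, 1.1]
gripper_width: 85.4
gripper_force: 0.0
```

>>> servo_tool(
  moves=[-0.08,0,0,0,1,-0.08,0,0,0,1,-0.08,0,0,0,1,-0.08,0,0,0,1,-0.08,0,0,0,1],
)

```text
t: 10.7
eef_pos: [389.7, 29.6, 219.5]
tcp_rot: [[0.073, 0.997, 0.014], [0.997, -0.073, 0.006], [0.007, 0.013, -1.0]]
force: [1.2, -0.3, 0.8]
gripper_width: 85.6
gripper_force: 0.0
```

```bash
python3 -c "
from h import *
st((-48.8,-435.1,150))
for n in('scene','top'):
  d=shot(n); np.savez('/tmp/'+n+'4.npz',**{k:np.asarray(d[k]) for k in d})
  p=toch(cloud(d)); 
  m=(p[...,1]>165)&(p[...,1]<225)&(p[...,2]>40)&(p[...,2]<150)&(p[...,0]>-60)&(p[...,0]<120)
  q=p[m]; print(n,'grip',len(q), np.round(np.median(q,0),1) if len(q) else '', np.round(q.min(0)) if len(q) else '',np.round(q.max(0)) if len(q) else '')
  m=(abs(p[...,1])<135)&(p[...,2]>110)&(p[...,2]<265)&(p[...,0]>0)&(p[...,0]<110); q=p[m]
  if len(q)>30:
    k=np.polyfit(q[:,2],q[:,0],1); print('lid angle',np.pi/2-np.arctan(-k[0]))
  m=(p[...,1]<-5)&(p[...,1]>-134)&(abs(p[...,0])<88)&(p[...,2]>62)&(p[...,2]<70); q=p[m]
  if len(q)>5: print('twin top',len(q),cv2.minEnclosingCircle(q[:,:2].astype(np.float32)),np.median(q,0))
a,s=[cv2.cvtColor(np.load('/tmp/%s4.npz'%n)['pixels'],cv2.COLOR_RGB2BGR) for n in('top','scene')]
f=lambda i:cv2.resize(i,None,fx=2,fy=2)
cv2.imwrite('pics/c4.png',np.hstack([f(a[80:280,200:440]),f(s[120:320,330:480])]))
"
```

```text
t 10.7 chest [-209.1  -81.4  219.5] yangle err 0.0005 w 85.6 F [ 1.2 -0.3  0.8] gf 0.0 q [ 0.07 -0.01 -0.38  1.19  0.    1.72]
units to (-48.8, -435.1, 150) [-0.5904  0.2653  0.1155]
scene grip 33 [ 14.  200.6 131.8] [  6. 188. 124.] [ 17. 212. 137.]
lid angle 1.3330417932456697
top grip 69 [  7.1 187.6 134.2] [  1. 165. 127.] [ 15. 210. 139.]
lid angle 1.3652483931752977
twin top 140 ((74.02690124511719, -62.149749755859375), 58.01480484008789) [ 41.20088211 -70.441885    66.50277059]
```

View pics/c4.png

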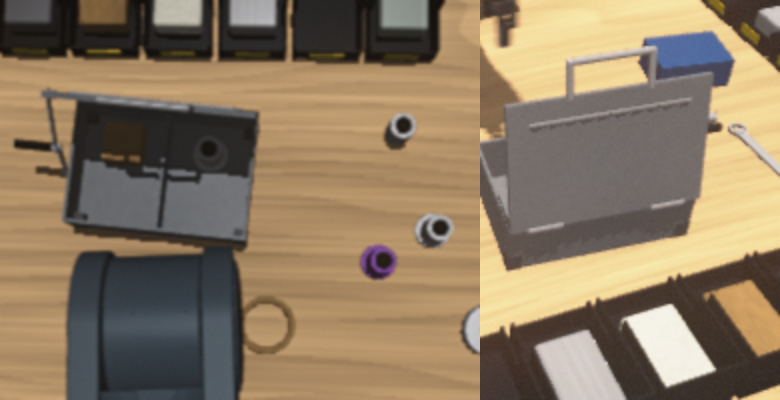

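The picture shows the stay locked past straight: the knee is at (65,150) and the lid is at about 1.34 rad. The twin is in the -y bay at (210,152), with the front half free. The flanged bushing is at (435,228). I'll go and fetch it.

>>> servo_tool(
  moves=[-0.074,0.033,0,0,1,-0.074,0.033,0,0,1,-0.074,0.033,0,0,1,-0.074,0.033,0,0,1,-0.074,0.033,0,0,1],
)

```text
t: 11.3
eef_pos: [473.3, -199.1, 219.2]
tcp_rot: [[0.073, 0.997, 0.014], [0.997, -0.073, 0.006], [0.007, 0.013, -1.0]]
force: [1.3, 1.0, 0.2]
gripper_width: 85.4
gripper_force: 0.0
```

>>> servo_tool(
  moves=[-0.074,0.033,0.03,0,1,-0.074,0.033,0.04,0,1,-0.072,0.034,0.04,0,1,0,0,0,0,1,0,0,0,0,1],
)

```text
t: 11.8
eef_pos: [520.7, -325.0, 156.0]
tcp_rot: [[0.074, 0.997, 0.012], [0.997, -0.074, 0.007], [0.008, 0.011, -1.0]]
force: [-0.1, 0.9, -0.1]
gripper_width: 85.5
gripper_force: 0.0
```

```bash
python3 -c "
from h import *
st((-48.8,-435.1,45))
d=shot('scene');p=cloud(d)[210:260,215:260].reshape(-1,3); q=p[(p[:,2]>56)&(p[:,2]<64)]
c,R=cv2.minEnclosingCircle(q[:,:2].astype(np.float32)); print(c,R,toch(np.array([*c,60])))
"
```

```text
t 11.8 chest [ -52.5 -425.4  156. ] yangle err -0.001 w 85.5 F [-0.1  0.9 -0.1] gf 0.0 q [-0.56  0.48  0.08  1.17  0.01  1.08]
units to (-48.8, -435.1, 45) [-0.0176  0.0041  0.1849]
(572.127685546875, -277.1213684082031) 97.22428894042969 [  -4.7048215  -373.86985427   60.        ]
```

>>> servo_tool(
  moves=[-0.0176,0.0041,0.03,0,1,0,0,0.06,0,1,0,0,0.06,0,1,0,0,0.036,0,1,0,0,0,0,1],
)

```text
t: 12.35
eef_pos: [523.0, -333.1, 44.1]
tcp_rot: [[0.072, 0.997, 0.011], [0.997, -0.072, 0.007], [0.008, 0.01, -1.0]]
force: [-0.3, 0.4, -1.0]
gripper_width: 85.4
gripper_force: 0.0
```

```bash
python3 -c "
from h import *
st((-48.8,-435.1,44))
d=shot('scene','c5.png')
cv2.imwrite('pics/c5.png',cv2.resize(cv2.cvtColor(np.asarray(d['pixels']),cv2.COLOR_RGB2BGR)[170:300,170:310],None,fx=4,fy=4))
"
```

```text
t 12.35 chest [ -49.6 -433.3   44.1] yangle err 0.0012 w 85.4 F [-0.3  0.4 -1. ] gf 0.0 q [-0.57  0.57 -0.06  0.93  0.01  1.07]
units to (-48.8, -435.1, 44) [-0.003   0.0013  0.0002]
```

View pics/c5.png

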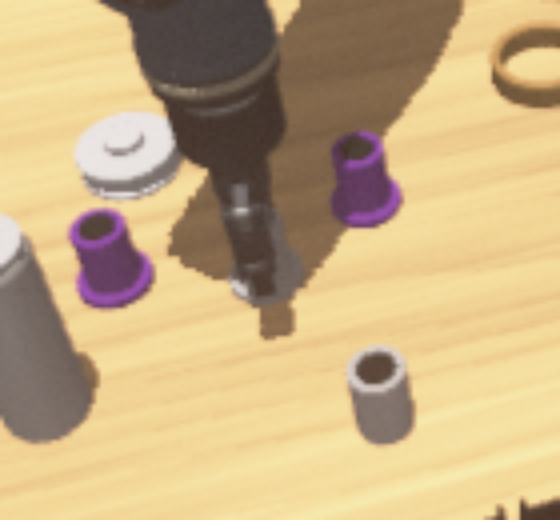

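The crop shows the fingers straddling the grey flanged bushing at (262,260), clear of both purple ones. I'll close and lift.

>>> servo_tool(
  moves=[-0.002,0.001,0,0,-1,0,0,0,0,-1,0,0,0,0,-1,0,0,0,0,-1,0,0,0,0,-1],
  force=60,
)

```text
t: 12.9
eef_pos: [525.0, -336.9, 47.1]
tcp_rot: [[0.074, 0.997, 0.015], [0.997, -0.074, 0.004], [0.006, 0.014, -1.0]]
force: [-3.5, 1.9, 13.1]
gripper_width: 38.3
gripper_force: 58.9
```

>>> servo_tool(
  moves=[0,0,-0.03,0,-1,0,0,-0.07,0,-1,0,0,-0.08,0,-1,0,0,-0.07,0,-1,0,0,0,0,-1],
)

```text
t: 13.4
eef_pos: [524.5, -338.8, 202.0]
tcp_rot: [[0.073, 0.997, 0.021], [0.997, -0.074, 0.001], [0.002, 0.021, -1.0]]
force: [0.7, -0.2, -2.4]
gripper_width: 38.3
gripper_force: 61.4
```

```bash
python3 -c "
from h import *
st((-50,-70,195))"
```

```text
t 13.4 chest [ -47.7 -438.8  202. ] yangle err -0.0003 w 38.3 F [ 0.7 -0.2 -2.4] gf 61.4 q [-0.58  0.47  0.19  1.28  0.01  1.07]
units to (-50, -70, 195) [ 0.6147 -0.0043  0.0129]
```

>>> servo_tool(
  moves=[0.07,-0.001,0,0,-1,0.07,-0.001,0,0,-1,0.07,-0.001,0,0,-1,0.07,0,0,0,-1,0.07,0,0,0,-1],
)

```text
t: 13.9
eef_pos: [535.7, -126.2, 196.2]
tcp_rot: [[0.074, 0.997, 0.013], [0.997, -0.074, 0.006], [0.007, 0.012, -1.0]]
force: [1.1, 0.3, -2.3]
gripper_width: 38.4
gripper_force: 61.4
```

>>> servo_tool(
  moves=[0.07,0,0,0,-1,0.07,0,0,0,-1,0.07,0,0.01,0,-1,0.05,0,0.02,0,-1,0,0,0,0,-1],
)

```text
t: 14.4
eef_pos: [546.9, 31.2, 177.8]
tcp_rot: [[0.07, 0.998, 0.011], [0.998, -0.07, 0.006], [0.007, 0.01, -1.0]]
force: [-0.6, -0.9, -3.1]
gripper_width: 38.2
gripper_force: 61.3
```

```bash
python3 -c "
from h import *
st((-46,-70,60))
d=shot('top'); a=cv2.cvtColor(np.asarray(d['pixels']),cv2.COLOR_RGB2BGR)
s=cv2.cvtColor(np.asarray(shot('scene')['pixels']),cv2.COLOR_RGB2BGR)
f=lambda i:cv2.resize(i,None,fx=2.5,fy=2.5)
cv2.imwrite('pics/c6.png',np.hstack([f(a[100:260,210:350]),f(s[110:270,300:450])]))"
```

```text
t 14.4 chest [-52.4 -68.3 177.8] yangle err 0.0034 w 38.2 F [-0.6 -0.9 -3.1] gf 61.3 q [ 0.05  0.33 -0.08  1.15  0.01  1.69]
units to (-46, -70, 60) [-0.0043  0.0087  0.1965]
```

View pics/c6.png

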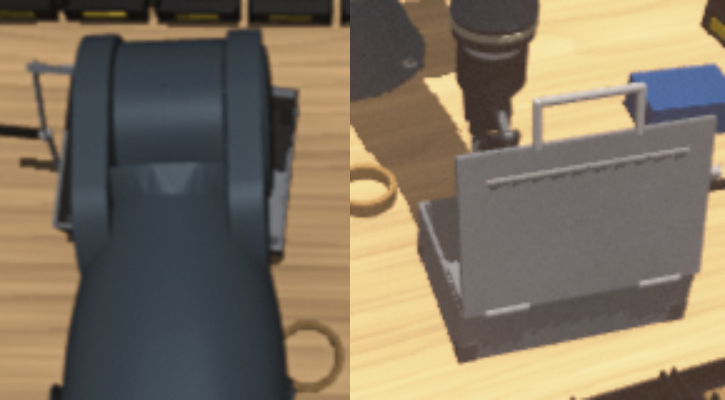

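The crops show the bushing held over the front of the -y bay, with the wrist at (495,30) clear of the lid. I'll lower it.

>>> servo_tool(
  moves=[-0.003,0.009,0.03,0,-1,0,0,0.05,0,-1,0,0,0.06,0,-1,0,0,0.04,0,-1,0,0,0,0,-1],
)

```text
t: 15.0
eef_pos: [552.4, 25.0, 69.1]
tcp_rot: [[0.075, 0.997, 0.008], [0.997, -0.075, 0.005], [0.006, 0.008, -1.0]]
force: [-0.7, 0.3, -2.1]
gripper_width: 37.9
gripper_force: 61.2
```

```bash
python3 -c "
from h import *
st((-46,-70,53))"
```

```text
t 15.0 chest [-46.5 -74.   69.1] yangle err -0.0017 w 37.9 F [-0.7  0.3 -2.1] gf 61.2 q [ 0.04  0.42 -0.24  0.9   0.    1.69]
units to (-46, -70, 53) [0.0064 0.0006 0.0268]
```

>>> servo_tool(
  moves=[0.003,0,0.012,0,-1,0,0,0.008,0,-1,0,0,0.002,0,-1,0,0,0,0,-1],
)

```text
t: 15.4
eef_pos: [558.1, 28.1, 61.2]
tcp_rot: [[0.074, 0.997, 0.02], [0.997, -0.074, 0.006], [0.007, 0.02, -1.0]]
force: [9.1, -0.1, 1.5]
gripper_width: 37.9
gripper_force: 65.6
```

```bash
python3 -c "
from h import *
st((-46,-70,53))"
```

```text
t 15.4 chest [-41.1 -70.5  61.2] yangle err -0.0005 w 37.9 F [ 9.1 -0.1  1.5] gf 65.6 q [ 0.05  0.43 -0.25  0.87  0.    1.69]
units to (-46, -70, 53) [ 0.0007 -0.0085  0.0136]
```

>>> servo_tool(
  moves=[0,0,-0.025,0,-1,0,0.017,0,0,-1,0,0,0,0,-1,0,0,0,0,-1],
)

```text
t: 15.8
eef_pos: [565.1, 27.2, 73.6]
tcp_rot: [[0.074, 0.997, 0.013], [0.997, -0.074, 0.005], [0.006, 0.013, -1.0]]
force: [0.8, 0.0, -2.8]
gripper_width: 38.1
gripper_force: 68.3
```

```bash
python3 -c "
from h import *
st((-34,-70,53))
d=shot('top'); p=toch(cloud(d)); 
s=shot('scene'); p2=toch(cloud(s))
for q in (p,p2):
  m=(q[...,1]<-5)&(q[...,1]>-134)&(abs(q[...,0])<88)&(q[...,2]<40)&(q[...,2]>-5); print(m.sum(), np.round(np.percentile(q[m][:,2],[10,50,90]),1) if m.sum() else '')
a=cv2.cvtColor(np.asarray(s['pixels']),cv2.COLOR_RGB2BGR)
cv2.imwrite('pics/c7.png',cv2.resize(a[130:270,310:450],None,fx=4,fy=4))"
```

```text
t 15.8 chest [-34.  -70.9  73.6] yangle err -0.0004 w 38.1 F [ 0.8  0.  -2.8] gf 68.3 q [ 0.05  0.43 -0.2   0.92  0.    1.69]
units to (-34, -70, 53) [ 0.0013 -0.0005  0.0344]
95 [ 4.2  7.6 29.4]
74 [4.6 6.6 8.7]
```

View pics/c7.png

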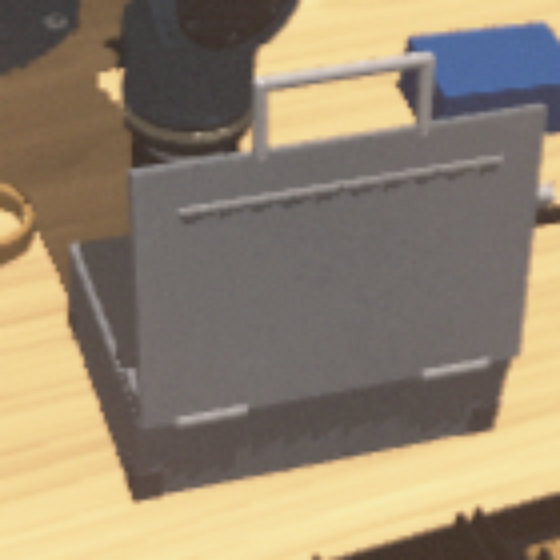

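The picture shows the lid still locked, with the wrist in front of it at (185,90) and not touching. I'll lower again from the shifted position.

>>> servo_tool(
  moves=[0,0,0.015,0,-1,0,0,0.008,0,-1,0,0,0,0,-1],
)

```text
t: 16.2
eef_pos: [564.2, 27.3, 58.8]
tcp_rot: [[0.073, 0.997, 0.011], [0.997, -0.073, 0.005], [0.006, 0.011, -1.0]]
force: [-0.0, -0.1, -3.4]
gripper_width: 37.9
gripper_force: 68.3
```

```bash
python3 -c "
from h import *
st((-34,-70,53))"
```

```text
t 16.2 chest [-34.9 -70.8  58.8] yangle err -0.0002 w 37.9 F [-0.  -0.1 -3.4] gf 68.3 q [ 0.05  0.45 -0.22  0.89  0.    1.69]
units to (-34, -70, 53) [0.0013 0.0014 0.0097]
```

Free this time: no side force at 58.8. I'll continue down to contact.

>>> servo_tool(
  moves=[0,0,0.006,0,-1,0,0,0.003,0,-1,0,0,0,0,-1],
)

```text
t: 16.5
eef_pos: [565.0, 27.4, 54.4]
tcp_rot: [[0.073, 0.997, 0.013], [0.997, -0.073, 0.005], [0.006, 0.013, -1.0]]
force: [-0.3, -0.6, -3.3]
gripper_width: 38.0
gripper_force: 68.3
```

```bash
python3 -c "
from h import *
st((-34,-70,50))"
```

```text
t 16.5 chest [-34.1 -70.7  54.4] yangle err -0.0002 w 38.0 F [-0.3 -0.6 -3.3] gf 68.3 q [ 0.05  0.45 -0.23  0.88  0.    1.69]
units to (-34, -70, 50) [0.0011 0.0001 0.0074]
```

>>> servo_tool(
  moves=[0,0,0.004,0,-1,0,0,0.002,0,-1,0,0,0,0,-1],
)

```text
t: 16.8
eef_pos: [565.6, 27.5, 53.0]
tcp_rot: [[0.073, 0.997, 0.015], [0.997, -0.073, 0.006], [0.007, 0.015, -1.0]]
force: [-10.7, -1.4, 30.4]
gripper_width: 38.4
gripper_force: 72.8
```

```bash
python3 -c "
from h import *
st((-34,-70,50))"
```

```text
t 16.8 chest [-33.5 -70.6  53. ] yangle err -0.0002 w 38.4 F [-10.7  -1.4  30.4] gf 72.8 q [ 0.05  0.45 -0.23  0.87  0.    1.69]
units to (-34, -70, 50) [ 0.001  -0.0009  0.0049]
```

>>> servo_tool(
  moves=[0,0,-0.003,0,-1,0,0,0,0,0.1,0,0,0,0,0.1,0,0,0,0,0.1],
)

```text
t: 17.2
eef_pos: [565.2, 27.4, 52.8]
tcp_rot: [[0.073, 0.997, 0.013], [0.997, -0.073, 0.005], [0.006, 0.013, -1.0]]
force: [-1.0, -0.3, -0.2]
gripper_width: 46.8
gripper_force: 0.0
```

```bash
python3 -c "
from h import *
st((-34,-70,50))"
```

```text
t 17.2 chest [-33.9 -70.7  52.8] yangle err -0.0002 w 46.8 F [-1.  -0.3 -0.2] gf 0.0 q [ 0.05  0.45 -0.23  0.87  0.    1.69]
units to (-34, -70, 50) [ 0.0011 -0.0002  0.0046]
```

>>> servo_tool(
  moves=[0,0,-0.02,0,0.1,0,0,-0.05,0,0.1,0,0,-0.07,0,0.1,0,0,-0.08,0,0.1,0,0,-0.06,0,0.1],
)

```text
t: 17.7
eef_pos: [563.0, 26.5, 224.7]
tcp_rot: [[0.073, 0.997, 0.016], [0.997, -0.073, 0.006], [0.007, 0.015, -1.0]]
force: [1.3, -0.1, 0.1]
gripper_width: 46.9
gripper_force: 0.0
```

>>> servo_tool(
  moves=[0.03,-0.07,0,0,0.1,0.05,-0.06,0,0,0.1,0.06,-0.06,0,0,0.1,0.07,-0.04,0,0,0.1,0.07,-0.04,0,0,-0.1],
)

```text
t: 18.2
eef_pos: [413.0, 206.4, 221.0]
tcp_rot: [[0.074, 0.997, 0.015], [0.997, -0.074, 0.006], [0.007, 0.014, -1.0]]
force: [1.9, 0.6, -0.2]
gripper_width: 38.5
gripper_force: 0.0
```

```bash
python3 -c "
from h import *
st((9,195,220))
for n in('scene','top'):
  d=shot(n); p=toch(cloud(d)); 
  m=(p[...,1]>165)&(p[...,1]<225)&(p[...,2]>40)&(p[...,2]<150)&(p[...,0]>-60)&(p[...,0]<120)
  q=p[m]; print(n,'grip',len(q), np.round(np.median(q,0),1))
  m=(p[...,1]<-5)&(p[...,1]>-125)&(abs(p[...,0])<75)&(p[...,2]>58)&(p[...,2]<72); q=p[m]
  for lo,hi in((-80,5),(5,75)):
    w=q[(q[:,0]>lo)&(q[:,0]<hi)]; 
    if len(w)>5: print('top ring',cv2.minEnclosingCircle(w[:,:2].astype(np.float32)),np.median(w[:,2]))
a=cv2.cvtColor(np.asarray(d['pixels']),cv2.COLOR_RGB2BGR)
cv2.imwrite('pics/c8.png',cv2.resize(a[110:220,210:340],None,fx=5,fy=5))"
```

```text
t 18.2 chest [-198.8   96.7  221. ] yangle err -0.001 w 38.5 F [ 1.9  0.6 -0.2] gf 0.0 q [ 0.46  0.13 -0.22  1.2  -0.    2.11]
units to (9, 195, 220) [0.1641 0.3461 0.0078]
scene grip 33 [ 13.4 201.6 131.4]
top grip 68 [  7.4 187.7 134.8]
top ring ((-34.65419387817383, -70.27719116210938), 19.829010009765625) 67.28330489483193
top ring ((52.196624755859375, -47.376983642578125), 47.090736389160156) 66.91417661189294
```

View pics/c8.png

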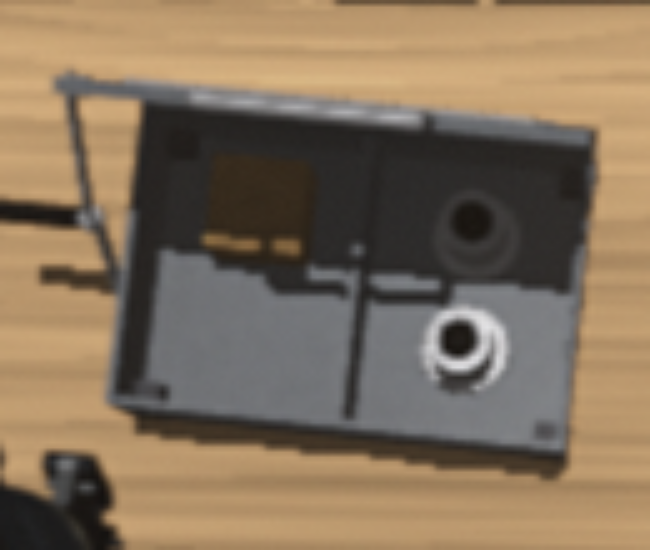

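The bushing stands upright at (460,342), in front of its twin in the same bay. The carton hasn't moved. Next I'll break the stay.

>>> servo_tool(
  moves=[0.08,0.01,0,0,-0.1,0.08,0.03,0,0,-0.1,0.005,0.07,0,0,-0.1,0,0.08,0,0,-0.1,0,0.08,0,0,-0.1],
)

```text
t: 18.8
eef_pos: [584.1, 290.8, 223.4]
tcp_rot: [[0.072, 0.997, 0.014], [0.997, -0.072, 0.006], [0.007, 0.014, -1.0]]
force: [0.5, 1.4, 0.9]
gripper_width: 38.5
gripper_force: 0.0
```

>>> servo_tool(
  moves=[0,0.07,0,0,-0.1,0,0.007,0,0,-0.1,0,0,0.03,0,-0.1,0,0,0,0,-0.1],
)

```text
t: 19.2
eef_pos: [628.2, 286.8, 203.4]
tcp_rot: [[0.074, 0.997, 0.011], [0.997, -0.074, 0.004], [0.005, 0.01, -1.0]]
force: [-1.0, 0.0, -1.1]
gripper_width: 38.1
gripper_force: 0.0
```

```bash
python3 -c "
from h import *
st((9.5,197,135))"
```

```text
t 19.2 chest [ 10.  192.6 203.4] yangle err -0.0008 w 38.1 F [-1.   0.  -1.1] gf 0.0 q [ 0.43  0.63  0.46  1.39 -0.    2.07]
units to (9.5, 197, 135) [ 0.0067 -0.0019  0.1141]
```

>>> servo_tool(
  moves=[0.007,-0.001,0.03,0,-0.1,0,0,0.05,0,-0.1,0,0,0.034,0,-0.1,0,0,0,0,-0.1],
)

```text
t: 19.6
eef_pos: [627.8, 291.6, 135.2]
tcp_rot: [[0.073, 0.997, 0.01], [0.997, -0.073, 0.004], [0.004, 0.009, -1.0]]
force: [-0.9, -0.5, -0.4]
gripper_width: 38.4
gripper_force: 0.0
```

>>> servo_tool(
  moves=[0,0,0,0,-1,0,0,0,0,-1,0,0,0,0,-1],
  force=40,
)

```text
t: 19.9
eef_pos: [630.3, 292.5, 138.8]
tcp_rot: [[0.073, 0.997, 0.016], [0.997, -0.074, 0.006], [0.008, 0.016, -1.0]]
force: [0.5, -0.6, 6.7]
gripper_width: 12.5
gripper_force: 39.3
```

```bash
python3 -c "
from h import *
st((9.5,197,135))"
```

```text
t 19.9 chest [ 11.6 198.5 138.8] yangle err -0.0003 w 12.5 F [ 0.5 -0.6  6.7] gf 39.3 q [ 0.43  0.65  0.33  1.23 -0.    2.08]
units to (9.5, 197, 135) [-0.0026 -0.0036  0.0063]
```

>>> servo_tool(
  moves=[0,0.0063,0.0025,0,-1,0,0.0062,0.0031,0,-1,0,0.006,0.0033,0,-1,0,0.0059,0.0036,0,-1,0,0.0057,0.0038,0,-1],
)

```text
t: 20.4
eef_pos: [648.0, 291.0, 127.6]
tcp_rot: [[0.073, 0.997, 0.014], [0.997, -0.074, 0.006], [0.007, 0.013, -1.0]]
force: [-1.3, -0.4, 6.5]
gripper_width: 12.1
gripper_force: 40.6
```

>>> servo_tool(
  moves=[0,0.0056,0.004,0,-1,0,0.0054,0.0043,0,-1,0,0.0052,0.0045,0,-1,0,0.005,0.0047,0,-1,0,0,0,0,-1],
)

```text
t: 20.9
eef_pos: [661.0, 290.0, 116.4]
tcp_rot: [[0.074, 0.997, 0.014], [0.997, -0.074, 0.005], [0.006, 0.013, -1.0]]
force: [2.6, 1.0, -1.4]
gripper_width: 12.8
gripper_force: 39.9
```

```bash
python3 -c "
from h import *
st((40,197,116))
d=shot('scene'); p=toch(cloud(d))
m=(abs(p[...,1])<135)&(p[...,2]>110)&(p[...,2]<265)&(p[...,0]>0)&(p[...,0]<110); q=p[m]
k=np.polyfit(q[:,2],q[:,0],1); print('lid angle',np.pi/2-np.arctan(-k[0]))"
```

```text
t 20.9 chest [ 42.4 198.2 116.4] yangle err -0.0004 w 12.8 F [ 2.6  1.  -1.4] gf 39.9 q [ 0.41  0.72  0.4   1.23 -0.    2.06]
units to (40, 197, 116) [-0.002  -0.004   0.0006]
lid angle 1.2308655315520434
```

>>> servo_tool(
  moves=[0,0,0,0,-0.2,0,0,0,0,-0.2,0,0,-0.04,0,-0.2,0,0,-0.08,0,-0.2,0,-0.06,-0.04,0,-0.2],
)

```text
t: 21.45
eef_pos: [627.4, 292.7, 216.5]
tcp_rot: [[0.075, 0.997, 0.021], [0.997, -0.075, 0.008], [0.01, 0.02, -1.0]]
force: [1.4, 1.0, 0.3]
gripper_width: 34.1
gripper_force: 0.0
```

>>> servo_tool(
  moves=[0,-0.08,0,0,-0.2,0,-0.03,-0.06,0,-0.2,0,0,-0.08,0,-0.2,0,0,-0.08,0,-0.2,0,0,-0.06,0,-0.2],
)

```text
t: 21.95
eef_pos: [554.5, 296.0, 383.1]
tcp_rot: [[0.073, 0.997, 0.016], [0.997, -0.073, 0.007], [0.008, 0.015, -1.0]]
force: [1.5, 0.9, -0.0]
gripper_width: 34.1
gripper_force: 0.0
```

>>> servo_tool(
  moves=[-0.07,0,0,0,-0.3,-0.08,0,0,0,-0.3,-0.08,0,0,0,-0.3,-0.08,0,0,0,-0.3,0,0,0,0,-0.3],
)

```text
t: 22.45
eef_pos: [541.1, 106.0, 379.3]
tcp_rot: [[0.078, 0.997, 0.015], [0.997, -0.078, 0.005], [0.006, 0.014, -1.0]]
force: [-0.2, 0.8, 0.4]
gripper_width: 29.6
gripper_force: 0.0
```

```bash
cat > lid.py <<'E'
from h import *
for n in('scene','top'):
  p=toch(cloud(shot(n)))
  m=(abs(p[...,1])<135)&(p[...,2]>110)&(p[...,2]<260)&(p[...,0]>0)&(p[...,0]<110); q=p[m]
  if len(q)>20: k=np.polyfit(q[:,2],q[:,0],1); print('lid angle',np.pi/2-np.arctan(-k[0]))
  m=(abs(p[...,1])<62)&(p[...,2]>295)&(p[...,2]<325)&(p[...,0]>-10)&(p[...,0]<60); q=p[m]
  if len(q): print(n,'handle',len(q),np.round(np.median(q,0),1),np.round(q.min(0)),np.round(q.max(0)))
E
python3 lid.py; python3 -c "
from h import *
st((22,0,360))"
```

```text
lid angle 1.2358538675165802
scene handle 213 [ 22.6  -2.  310.1] [ 16. -60. 295.] [ 29.  58. 315.]
lid angle 1.2400604327778506
top handle 128 [ 17.7 -24.4 312.8] [ 13. -61. 299.] [ 26.  16. 318.]
t 22.55 chest [-63.6   9.8 378.8] yangle err -0.0022 w 29.9 F [ 0.4  0.  -0. ] gf 0.0 q [0.2  0.34 0.45 1.66 0.   1.84]
units to (22, 0, 360) [-0.0162  0.1423  0.0332]
```

>>> servo_tool(
  moves=[-0.016,0.06,0,0,-0.2,0,0.07,0,0,-0.2,0,0.011,0.03,0,-0.2,0,0,0,0,-0.2],
)

```text
t: 22.95
eef_pos: [621.7, 96.7, 358.4]
tcp_rot: [[0.072, 0.997, 0.009], [0.997, -0.072, 0.005], [0.006, 0.009, -1.0]]
force: [-0.5, -0.3, -0.1]
gripper_width: 34.3
gripper_force: 0.0
```

```bash
python3 -c "
from h import *
st((21,0,317))"
```

```text
t 22.95 chest [ 17.4   2.5 358.4] yangle err 0.0009 w 34.3 F [-0.5 -0.3 -0.1] gf 0.0 q [0.15 0.53 0.69 1.72 0.   1.8 ]
units to (21, 0, 317) [-0.0046  0.0054  0.069 ]
```

>>> servo_tool(
  moves=[-0.004,0.005,0.02,0,-0.2,0,0,0.03,0,-0.2,0,0,0.018,0,-0.2,0,0,0,0,-0.2],
)

```text
t: 23.35
eef_pos: [622.5, 94.0, 320.4]
tcp_rot: [[0.072, 0.997, 0.011], [0.997, -0.072, 0.005], [0.006, 0.011, -1.0]]
force: [-0.6, 0.1, -0.4]
gripper_width: 34.1
gripper_force: 0.0
```

>>> servo_tool(
  moves=[0,0,0,0,-1,0,0,0,0,-1,0,0,0,0,-1,0,0,0,0,-1],
)

```text
t: 23.75
eef_pos: [623.9, 93.6, 322.3]
tcp_rot: [[0.073, 0.997, 0.015], [0.997, -0.073, 0.006], [0.007, 0.014, -1.0]]
force: [-4.3, 2.4, 6.5]
gripper_width: 8.7
gripper_force: 39.1
```

```bash
python3 -c "
from h import *
st((21,0,317))
def pos(t): return np.array([95-235*np.cos(t)+4*np.sin(t),85+235*np.sin(t)+4*np.cos(t)])
c=toch(telemetry.get_state()['eef_pos'])
t=np.linspace(1.1,1.35,251); b=min(t,key=lambda a:abs(pos(a)[0]-c[0])); print('theta',b,'z off',c[2]-pos(b)[1])
g=np.linspace(b,0,21); P=np.array([pos(a) for a in g]); print(np.round(np.diff(P,axis=0)/600*[1,-1],4).tolist())"
```

```text
t 23.75 chest [ 19.8  -0.4 322.3] yangle err 0.0001 w 8.7 F [-4.3  2.4  6.5] gf 39.1 q [0.15 0.5  0.55 1.6  0.   1.79]
units to (21, 0, 317) [0.0006 0.0019 0.0088]
theta 1.2280000000000002 z off 14.61649908731431
[[-0.0225, 0.0084], [-0.022, 0.0098], [-0.0213, 0.0111], [-0.0206, 0.0124], [-0.0198, 0.0136], [-0.0189, 0.0148], [-0.018, 0.0159], [-0.017, 0.017], [-0.0159, 0.018], [-0.0148, 0.019], [-0.0136, 0.0198], [-0.0123, 0.0206], [-0.0111, 0.0214], [-0.0097, 0.022], [-0.0084, 0.0226], [-0.007, 0.023], [-0.0055, 0.0234], [-0.0041, 0.0237], [-0.0026, 0.0239], [-0.0011, 0.024]]
```

>>> servo_tool(
  moves=[0,-0.0225,0.0084,0,-1,0,-0.022,0.0098,0,-1,0,-0.0213,0.0111,0,-1,0,-0.0206,0.0124,0,-1,0,-0.0198,0.0136,0,-1],
)

```text
t: 24.25
eef_pos: [560.5, 98.8, 288.5]
tcp_rot: [[0.073, 0.997, 0.016], [0.997, -0.073, 0.007], [0.008, 0.015, -1.0]]
force: [-6.4, 5.9, 11.1]
gripper_width: 8.5
gripper_force: 40.8
```

>>> servo_tool(
  moves=[0,-0.0189,0.0148,0,-1,0,-0.018,0.0159,0,-1,0,-0.017,0.017,0,-1,0,-0.0159,0.018,0,-1,0,-0.0148,0.019,0,-1],
)

```text
t: 24.75
eef_pos: [509.6, 103.0, 236.4]
tcp_rot: [[0.073, 0.997, 0.013], [0.997, -0.073, 0.008], [0.009, 0.012, -1.0]]
force: [-12.6, 8.9, 10.0]
gripper_width: 8.1
gripper_force: 42.3
```

```bash
python3 -c "
from h import *
st()
p=toch(cloud(shot('scene')))
m=(abs(p[...,1])<120)&(p[...,2]>100)&(p[...,0]>0)&(p[...,0]<90)&(p[...,2]<180); q=p[m]
if len(q)>20: k=np.polyfit(q[:,0],q[:,2],1); print('lid angle',np.arctan(-k[0]),len(q))"
```

```text
t 24.75 chest [-94.9   0.7 236.4] yangle err 0.0006 w 8.1 F [-12.6   8.9  10. ] gf 42.3 q [ 0.2   0.25 -0.04  1.27  0.01  1.84]
lid angle 0.6211605484697307 3022
```

>>> servo_tool(
  moves=[0,-0.0136,0.0198,0,-1,0,-0.0123,0.0206,0,-1,0,-0.0111,0.0214,0,-1,0,-0.0097,0.022,0,-1,0,-0.0084,0.0226,0,-1],
)

```text
t: 25.3
eef_pos: [476.3, 105.8, 171.0]
tcp_rot: [[0.072, 0.997, 0.009], [0.997, -0.072, 0.008], [0.009, 0.009, -1.0]]
force: [-17.2, 9.5, 6.4]
gripper_width: 7.9
gripper_force: 43.4
```

>>> servo_tool(
  moves=[0,-0.007,0.023,0,-1,0,-0.0028,0.0117,0,-1,0,-0.0027,0.0117,0,-1,0,-0.002,0.0118,0,-1,0,-0.002,0.0118,0,-1],
)

```text
t: 25.8
eef_pos: [466.3, 106.6, 128.3]
tcp_rot: [[0.072, 0.997, 0.007], [0.997, -0.072, 0.008], [0.008, 0.006, -1.0]]
force: [-23.1, 10.0, 3.6]
gripper_width: 8.6
gripper_force: 43.9
```

```bash
python3 -c "
from h import *
st((-140,0,103.6))"
```

```text
t 25.8 chest [-138.4    1.1  128.3] yangle err 0.0009 w 8.6 F [-23.1  10.    3.6] gf 43.9 q [ 0.22  0.23 -0.35  0.99  0.01  1.86]
units to (-140, 0, 103.6) [-0.0022 -0.003   0.0411]
```

>>> servo_tool(
  moves=[-0.001,-0.003,0.009,0,-1,0,-0.002,0.009,0,-1,0,-0.001,0.008,0,-1,0,-0.001,0.007,0,-1,0,0,0.005,0,-1],
)

```text
t: 26.3
eef_pos: [464.0, 106.8, 106.0]
tcp_rot: [[0.072, 0.997, 0.01], [0.997, -0.072, 0.008], [0.009, 0.009, -1.0]]
force: [-14.0, 12.2, 1.1]
gripper_width: 8.3
gripper_force: 44.0
```

```bash
python3 -c "
from h import *
st((-140,0,103.6))"
```

```text
t 26.3 chest [-140.6    1.1  106. ] yangle err 0.0008 w 8.3 F [-14.   12.2   1.1] gf 44.0 q [ 0.22  0.24 -0.39  0.93  0.01  1.87]
units to (-140, 0, 103.6) [-0.0018  0.001   0.004 ]
```

>>> servo_tool(
  moves=[0,0,0.003,0,-1,0,0,0.003,0,-1,0,0,0.002,0,-1,0,0,0,0,-1],
)

```text
t: 26.7
eef_pos: [463.9, 106.8, 101.1]
tcp_rot: [[0.072, 0.997, 0.009], [0.997, -0.072, 0.008], [0.009, 0.009, -1.0]]
force: [-13.3, 12.6, -1.2]
gripper_width: 8.0
gripper_force: 43.7
```

```bash
python3 -c "
from h import *
st((-140,0,103.6))
for n in('scene','top'):
  p=toch(cloud(shot(n)))
  m=(p[...,1]>-130)&(p[...,1]<130)&(p[...,2]>80)&(p[...,2]<105)&(p[...,0]>-85)&(p[...,0]<85); q=p[m]
  k=np.polyfit(q[:,0],q[:,2],1); print('lid angle',-k[0],'z',np.median(q[:,2]),len(q))"
```

```text
t 26.7 chest [-140.8    1.1  101.1] yangle err 0.0008 w 8.0 F [-13.3  12.6  -1.2] gf 43.7 q [ 0.22  0.24 -0.4   0.91  0.01  1.87]
units to (-140, 0, 103.6) [-0.0018  0.0013 -0.0041]
lid angle 0.015601452556735021 z 94.57486815569604 3520
lid angle 0.016573066572624983 z 95.03288841707237 3815
```

>>> servo_tool(
  moves=[0,0,0.003,0,-1,0,0,0.002,0,-1,0,0,0.002,0,-1,0,0,0,0,-1],
)

```text
t: 27.2
eef_pos: [463.8, 106.8, 97.5]
tcp_rot: [[0.072, 0.997, 0.01], [0.997, -0.072, 0.008], [0.009, 0.009, -1.0]]
force: [-19.3, 10.8, 11.1]
gripper_width: 8.4
gripper_force: 45.3
```

```bash
python3 -c "
from h import *
st((-140,0,103.6))"
```

```text
t 27.2 chest [-140.9    1.1   97.5] yangle err 0.0009 w 8.4 F [-19.3  10.8  11.1] gf 45.3 q [ 0.22  0.25 -0.41  0.9   0.01  1.87]
units to (-140, 0, 103.6) [-0.0018  0.0015 -0.0101]
```

Contact: the lid is seated, with TCP z the same as in the first grasp. I'll release and withdraw.

>>> servo_tool(
  moves=[0,0,0,0,-0.3,0,0,0,0,-0.3,0,0,0,0,-0.3,0,0,-0.04,0,-0.3,0,0,-0.08,0,-0.3],
)

```text
t: 27.7
eef_pos: [463.2, 104.7, 167.8]
tcp_rot: [[0.074, 0.997, 0.009], [0.997, -0.074, 0.004], [0.005, 0.008, -1.0]]
force: [1.1, -0.2, 0.4]
gripper_width: 29.9
gripper_force: 0.0
```

>>> servo_tool(
  moves=[0,-0.05,-0.06,0,-0.3,0,-0.06,-0.04,0,-0.3,0,-0.06,0,0,-0.3,0,0,0,0,-0.3,0,0,0,0,-0.3],
)

```text
t: 28.2
eef_pos: [362.5, 112.4, 228.4]
tcp_rot: [[0.073, 0.997, 0.015], [0.997, -0.073, 0.006], [0.007, 0.015, -1.0]]
force: [0.5, 0.0, -0.0]
gripper_width: 29.8
gripper_force: 0.0
```

```bash
python3 -c "
from h import *
st()
for n in('scene','top'):
  for p in(toch(cloud(dict(np.load('/tmp/%s0.npz'%n)))),toch(cloud(shot(n)))):
    m=(p[...,1]>-130)&(p[...,1]<130)&(p[...,2]>80)&(p[...,2]<105)&(p[...,0]>-20)&(p[...,0]<85); q=p[m]
    k=np.polyfit(q[:,0],q[:,2],1); h=p[(abs(p[...,1])<60)&(p[...,0]>-150)&(p[...,0]<-130)&(p[...,2]>75)]
    print(n,'lid',-k[0],'z',np.median(q[:,2]),len(q),'handle z',np.median(h[:,2]),len(h))
"
```

```text
t 28.2 chest [-242.3   -0.7  228.4] yangle err 0.0003 w 29.8 F [ 0.5  0.  -0. ] gf 0.0 q [ 0.3  -0.04 -0.39  1.21  0.    1.94]
scene lid -9.208132104632809e-05 z 93.34108312578692 2288 handle z 92.99865649301769 110
scene lid 0.000670421974555248 z 93.34278958586475 2272 handle z 92.29395332008094 113
top lid 2.870413851294754e-05 z 94.03275252888214 2922 handle z 93.95300696160524 148
top lid -0.0003820095461920635 z 94.04591285267401 2924 handle z 94.0593140279661 148
```

The lid reads the same as at the start, so it is fully shut.

```bash
python3 -c "
from station import order
print(order.sign_off())"
```

```text
the job is handed in; nothing more can be done
None
```

I handed the job in at about 28 s: the bushing stands upright, flange down, in front of its twin, and the lid was guided down fully shut after the stay was locked and then broken. While lowering the bushing, the tool touched something (9 N); I raised it, shifted about 12 mm and set it down without dropping it.

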